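# Pin up the pattern board and hold it out over the edge

## Task

Drop the two aluminium register pins upright into the pattern board, the slim pin into the small bore and the stout pin into the large one. Then, by the dark batten on it, slide the board (do not lift it or let it tip) outward along the white stand, towards the end with the bores, until the pencil line across the board lies right over and along the stand's edge, so that a mould frame can be clamped round the overhanging end. The board would now tip off by itself: finish holding it there, flat on the stand and within its sides, and leave the other things on the bench alone.

Things in the scene. Friction and masses are not known exactly. Their poses are not given: they have to be found in the camera images.
- stand: fixed block, 170 mm (its x) by 300 mm (its y, outward) by 50 mm high, planks below and white on top; origin at the centre of its underside on the bench
- stand_edge (a point): middle of the stand's outward top edge, 150 mm along the stand's +y from its centre, 50 mm above the bench; same axes as the stand
- board: loose plywood board lying on the stand, 110 mm (its x) by 320 mm (its y, outward) by 24 mm thick, about 0.35 to 0.65 kg; origin at the centre of its underside. At the start it overhangs the stand's outward edge a little and lies up to about 0.12 rad askew. Its +y end carries the bores, its -y end the batten
- board_line (a point): middle of the black pencil line drawn across the board's top and down its sides (2 mm wide, along the board's x), here taken at the underside level; 40 mm from the board's centre towards the batten
- board_batten (a point): middle of the top of the dark wooden batten fixed on the board, 70 mm long (board's x), 24 mm thick (board's y), standing 36 mm above the board's top; 110 mm to -y of the board's centre; can be gripped from above across its 24 mm
- small_bore (a point): centre of the mouth of the small round bore in the board's top, 17 mm across, 16 mm deep (blind), 10 mm to +y of the board's centre
- large_bore (a point): centre of the mouth of the large round bore in the board's top, 27 mm across, 16 mm deep (blind), 70 mm to +y of the board's centre
- slim_pin: round aluminium pin, 14 mm across, 55 mm high, standing upright on the bench; origin at the centre of its foot, z up the pin; about 25 g
- stout_pin: round aluminium pin, 24 mm across, 55 mm high, standing upright on the bench; origin at the centre of its foot, z up the pin; about 67 g
- collar: steel ring, 48 mm across, 14 mm high, lying flat; a bystander; origin at its underside
- stopper: black rubber cone stopper, 34 mm across, 24 mm high; a bystander; origin at its underside
- spatula: spatula about 200 mm long lying flat; a bystander; origin at its underside
- bowl: white bowl, 120 mm across, 55 mm high; a bystander; origin at its underside
- jar: closed jar, 70 mm across, 90 mm high; a bystander; origin at its underside
Things that resemble listed ones, but are neither listed nor needed, are in the scene too. Leave any green or orange look-alike of the stout_pin alone.

How it is judged:
On the way:
1. both pins stand in their bores, let go, before the board is slid out (line still more than 50 mm inside the edge) (horizontal distance between slim_pin and small_bore below 0.005 m and z of slim_pin in the frame of board between 0.004 and 0.0115 m and angle between each of slim_pin, stout_pin's own z axis and vertical below 0.25 rad and contact force between each of the arm, the fingers and slim_pin below 0.1 N and horizontal distance between stout_pin and large_bore below 0.005 m and z of stout_pin in the frame of board between 0.004 and 0.0115 m and contact force between each of the arm, the fingers and stout_pin below 0.1 N and y of board_line in the frame of stand below 0.1 m), for 0.2 s.
At the end, for the whole second after the job is handed in: Pins untouched in their own bores (5 mm of centre, 3.5 mm of floor); board at rest, flat (0.04 rad) on the stand, square (0.09 rad), within 35 mm of its middle, pencil line within 6 mm of the edge; fingers press on it with over 1 N; only stand and fingers carry it (horizontal distance between slim_pin and small_bore below 0.005 m and z of slim_pin in the frame of board between 0.004 and 0.0115 m and angle between each of slim_pin, stout_pin's own z axis and vertical below 0.25 rad and contact force between each of the arm, the fingers and slim_pin below 0.1 N and horizontal distance between stout_pin and large_bore below 0.005 m and z of stout_pin in the frame of board between 0.004 and 0.0115 m and contact force between each of the arm, the fingers and stout_pin below 0.1 N and angle between board's own z axis and vertical below 0.04 rad and z of board_line in the frame of stand between 0.046 and 0.055 m and y of board_line in the frame of stand between 0.144 and 0.156 m and x of board_line in the frame of stand between -0.035 and 0.035 m and angle between the y axis of board and the y axis of stand, either way round below 0.09 rad and contact force between the fingers and board above 1 N and linear speed of board below 0.01 m/s and contact force between board and collar below 0.1 N and contact force between board and stopper below 0.1 N and contact force between board and spatula below 0.1 N and contact force between board and bowl below 0.1 N and contact force between board and jar below 0.1 N); the arm keeps its last pose, push and grip.
It fails at once if the board is lifted off the stand (z of board in the frame of stand above 0.075 m).
It fails at once if the board tips (angle between board's own z axis and vertical above 0.15 rad).
It fails at once if a bystander is disturbed (moved over 40 mm) (distance of any of collar, stopper, spatula, bowl, jar from where it was at the start of the episode above 0.04 m).
It also fails if it takes over 72 s, if anything falls off the work surface, if the arm or the gripper's body presses on something with over 40 N, if the wrist force passes 120 N, or if a joint passes its speed limit or range.

## Robot

A 7-joint arm with a two-finger parallel gripper is mounted at the origin on the work surface. World frame = base frame: x ahead of the robot, y to its left, z up, the work surface at z = 0. Lengths are in m, angles in rad, forces in N, time in s.
With the tool pointing down it reaches from about 0.425 to 1.025 m from the base axis. Payload 9.4 kg.
Tool frame: the origin (TCP) lies at the very end of the fingers, on their centre line; the grasp point (between the pads) lies 19 mm behind it; z points along the fingers, y is the line along which they close (so a half turn about z gives the same grasp; the last joint's range is limited). The gripper opens to 93 mm and grips with 3 to 60 N. Pads are 15 mm wide; open, the fingers measure 128 mm over their backs; the gripper's body (75 mm by 188 mm) begins 65 mm behind the grasp point.
Start: joints at [1.058, 0.599, -0.003, 1.599, 0.002, 0.943, -0.08], TCP at [0.306, -0.657, 0.219] pointing down, gripper open.
Joint ranges: [-2.57, 2.57], [-0.35, 1.97], [-1.29, 1.29], [0.11, 2.56], [-1.05, 4.19], [0.11, 1.86], [-2.63, 2.63]. Speed limits (rad/s): [2.22, 2.22, 3.01, 3.01, 3.14, 3.14, 3.14].

## Interface

Orientations are given as a unit quaternion [w, x, y, z].
In Python, from workcell import arm gives the robot as it stands.
- The arm moves only by the shell command python3 -m jog 'ROWS' [FORCE]. ROWS is JSON, a list of rows, each an object with "delta_pos": the shift along the tool's x, y, z in units of 25 cm (1.0 is 25 cm), a list of three; "delta_rot": the turn, a rotation vector about the tool's x, y, z in units of 30 degrees (1.0 is 30 degrees), a list of three; "fingers": the opening, from 0 (shut) to 1 (fully open). A call has 1 to 20 rows; each row shifts and turns the commanded pose from where the row before left it, along the tool's axes as they then stand; what a row does not reach is not made up. A row lasts 1/12 s, in which the tool goes at most 41.7 mm and 7.16 degrees, less where a joint would pass 70% of its speed; a pose out of reach is approached as far as the arm can. A call with a number of a shift or a turn outside -1 to 1 is refused whole. A call with a gripper value outside its range is refused whole. The fingers move at their own pace and stop on an object; FORCE is the grip in N (left out, the last holds). Time passes only in rows, so rows that do not move let the fingers close. It gives the time, the measured TCP pose, the force, the opening and the grip force at its end, in the units of the state.
- arm.state(): the state, without advancing time (a new reading comes with each control period).
- arm.camera(name): name is "scene" or "top" or "wrist"; returns (picture, depth): 384x512x3 uint8, red, green, blue; 384x512 float32, m along the optical axis (not along the pixel's ray), 0 where there is no reading.
- arm.get_calibration(name): a dict with "fx", "fy", "cx", "cy" (pixels), "R" (3x3) and "t" (3): a world point X has camera coordinates R X + t. Camera axes: x right, y down, z forward; pixel columns grow to the right and rows downward; lengths in m; the calibration is good to about 2 mm. A picture is of the moment at which its call begins: read the wrist's pose just before it. get_calibration takes no time and is no camera call; for the wrist camera it gives the pose at the moment of the call.
- arm.sign_off(): hands the job in; it is judged then, once.
Trained networks look in the newest picture that a camera, given by its name, has taken for a name from the list of things; names that differ only in an ending like _2 or _b are one class to them, and where a whole thing is asked for, a point or a joint stands for the part that bears it (a point fixed in the world has none). Each returns a list of dicts, best first, with "confidence" (0 to 1); they miss things now and then, are a little off and sometimes report something else, mostly with a low value. They report only what shows in the picture. A call takes as long as a camera call. They do not tell look-alikes from the thing itself.
- arm.outline_of(thing, camera): "mask" (384x512 bool, what is visible of it) and "location" ([column, row] in pixels, amid what is visible of it).
The state is a dict: "time_s": time; "qpos": joint angles; "joint_velocities": joint speeds; "joint_efforts": joint torques, N m; "position": TCP position; "tcp_rot": TCP orientation; "force": force on the tool from outside, world axes, zero at the start; "ft_torque": the same for the moment, N m; "finger_gap": finger opening in m; "grasp_force": force on a finger pad.
Only numpy, scipy, OpenCV 4.12 (cv2) and the standard library are available. Lean on these libraries where they do the work, as an engineer would, in place of code of your own. Each camera call takes 0.05 s, during which the arm holds its last target. There are 200 camera calls.

## Working session

There is one attempt and no reset: what is moved stays moved. The work goes in short steps, Python scripts to look and compute and a shell command to move; the robot and the scene stay as the last step left them, time stands still between calls to the robot, and variables do not carry over. Pictures are saved under pics/ and viewed, at most 10 in all, crops included, and the job is handed in when it is done.

```bash
mkdir -p pics; ls
cat > h.py <<'E'
import numpy as np,cv2
from workcell import arm
def snap(n,f=None):
    p,d=arm.camera(n)
    if f: cv2.imwrite('pics/'+f,p[:,:,::-1])
    return p,d,arm.get_calibration(n)
def pts(d,c,m=None):
    v,u=np.nonzero((d>0)&(m if m is not None else True)); z=d[v,u]
    X=np.stack([(u-c['cx'])/c['fx']*z,(v-c['cy'])/c['fy']*z,z],1)
    return (X-np.array(c['t']))@np.array(c['R']),u,v
def proj(X,c):
    x=np.array(c['R'])@np.array(X)+np.array(c['t']); return x[0]/x[2]*c['fx']+c['cx'],x[1]/x[2]*c['fy']+c['cy']
E
python3 - <<'E'
from h import *
for n in('scene','top'):
    p,d,c=snap(n,n+'0.png')
    print(n,-np.array(c['R']).T@np.array(c['t']),c['fx'])
    for th in('stand','board','slim_pin','stout_pin','board_batten','collar','stopper','spatula','bowl','jar'):
        for o in arm.outline_of(th,n)[:5]:
            X,u,v=pts(d,c,o['mask'])
            print(th,round(o['confidence'],2),np.round(o['location']),len(X),np.round(np.median(X,0),3) if len(X) else '', np.round(np.percentile(X[:,2],95),3) if len(X) else '')
E
python3 -c "
import cv2,numpy as np
"
```

```text
pics
scene [1.14818857 0.46587354 1.22281168] 480.342318142096
stand 0.78 [205. 190.] 2119 [ 0.593 -0.156  0.048] 0.053
stand 0.27 [144. 163.] 642 [ 0.617 -0.357  0.067] 0.092
board 0.95 [239. 188.] 3698 [ 0.532 -0.059  0.073] 0.101
slim_pin 0.57 [358. 289.] 63 [0.582 0.379 0.039] 0.057
stout_pin 0.62 [366. 238.] 132 [0.443 0.32  0.042] 0.057
stout_pin 0.43 [386. 261.] 140 [0.456 0.39  0.043] 0.057
stout_pin 0.31 [142. 121.] 783 [ 0.47  -0.518  0.031] 0.055
board_batten 0.95 [237. 186.] 3746 [ 0.532 -0.06   0.073] 0.101
collar 0.53 [307. 294.] 173 [0.675 0.276 0.013] 0.017
stopper 0.62 [236. 189.] 3745 [ 0.531 -0.06   0.073] 0.101
stopper 0.62 [304. 302.] 201 [0.675 0.278 0.012] 0.017
stopper 0.44 [411. 256.] 119 [0.394 0.439 0.023] 0.027
spatula 0.7 [339. 212.] 765 [0.371 0.201 0.004] 0.019
spatula 0.7 [237. 190.] 3725 [ 0.532 -0.059  0.073] 0.101
bowl 0.82 [145. 120.] 844 [ 0.471 -0.517  0.03 ] 0.055
jar 0.77 [144. 162.] 625 [ 0.618 -0.357  0.068] 0.092
top [ 0.40296827 -0.013708    1.32772299] 410.5400103653486
stand 0.92 [311. 174.] 2247 [ 0.535 -0.184  0.049] 0.053
stand 0.26 [275. 188.] 3789 [ 0.52  -0.073  0.073] 0.103
board 0.78 [274. 185.] 3717 [ 0.52  -0.073  0.073] 0.104
stout_pin 0.63 [170. 192.] 65 [0.496 0.264 0.053] 0.058
stout_pin 0.6 [150. 215.] 80 [0.433 0.315 0.052] 0.058
stout_pin 0.52 [127. 209.] 97 [0.446 0.384 0.05 ] 0.058
board_batten 0.72 [277. 189.] 3824 [ 0.521 -0.074  0.073] 0.103
stopper 0.47 [113. 228.] 77 [0.386 0.438 0.023] 0.028
spatula 0.72 [192. 233.] 714 [0.371 0.198 0.003] 0.02
bowl 0.79 [412. 202.] 1124 [ 0.479 -0.509  0.023] 0.054
bowl 0.33 [110. 228.] 70 [0.386 0.438 0.023] 0.028
jar 0.66 [369. 162.] 484 [ 0.597 -0.363  0.087] 0.093
jar 0.42 [276. 187.] 3750 [ 0.52  -0.073  0.073] 0.104
jar 0.4 [311. 172.] 2146 [ 0.539 -0.184  0.049] 0.053
```

Run:
```python
import cv2,numpy as np
a=cv2.imread('pics/scene0.png')[90:340,100:450];a=cv2.resize(a,(800,571),interpolation=cv2.INTER_CUBIC);cv2.imwrite('pics/s1.png',a)
b=cv2.imread('pics/top0.png')[130:280,90:350];b=cv2.resize(b,(800,461),interpolation=cv2.INTER_CUBIC);cv2.imwrite('pics/t1.png',b)
```

```text
(no output)
```

View pics/s1.png

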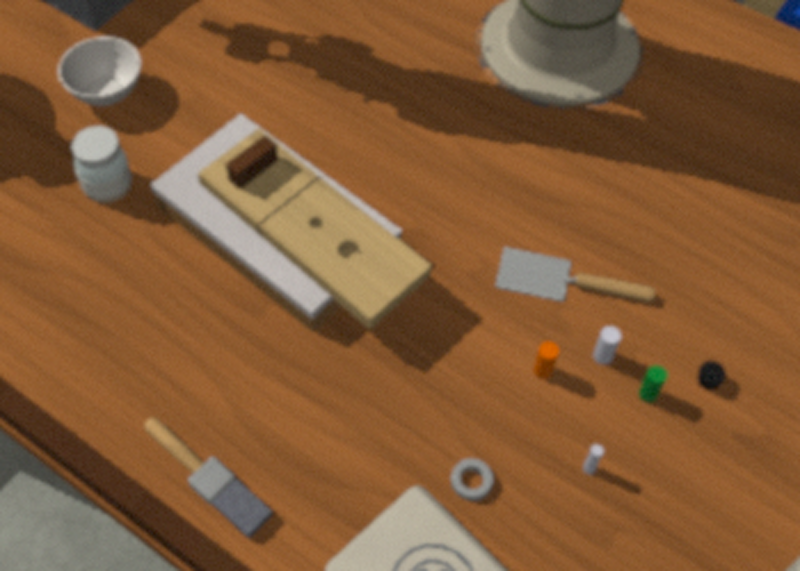

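View pics/t1.png

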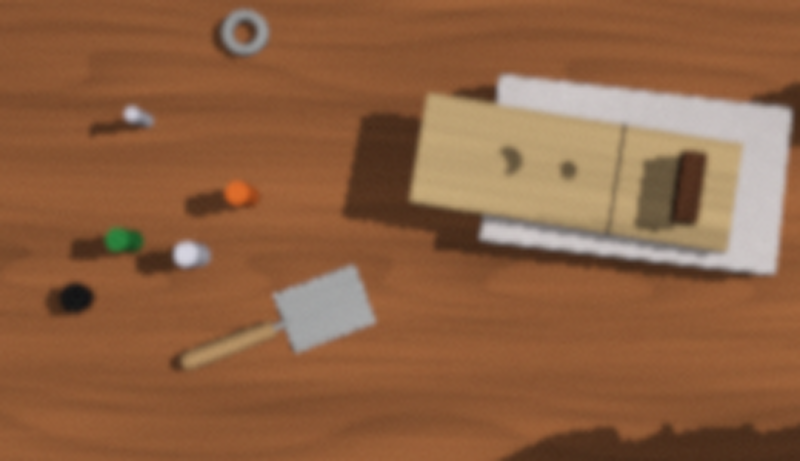

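The scene picture shows three stout-sized cylinders: orange (scene px 339,247), bare aluminium (366,241) and green (386,258). The stout_pin is the bare one. The slim pin stands alone at (360,291). The board is askew on the stand, with its bores towards world +y. Next I'll fit the geometry.

```bash
cat >> h.py <<'E'
def rect(xy):
    r=cv2.minAreaRect(np.float32(xy*1000)); return r
E
python3 - <<'E'
from h import *
s=arm.state();print(s['position'],s['tcp_rot'],s['time_s'],s['finger_gap'])
c=arm.get_calibration('wrist');print('wristcam',-np.array(c['R']).T@np.array(c['t']),np.round(c['R'],3).tolist(),c['fx'])
for n in('top','scene'):
    p,d,c=snap(n); X,u,v=pts(d,c)
    reg=(X[:,0]>.4)&(X[:,0]<.7)&(X[:,1]>-.28)&(X[:,1]<.15)
    for nm,lo,hi in(('board',.064,.084),('stand',.044,.056),('batten',.1,.12)):
        q=reg&(X[:,2]>lo)&(X[:,2]<hi); m=np.zeros(d.shape,np.uint8); m[v[q],u[q]]=1
        k,l,st,_=cv2.connectedComponentsWithStats(m); b=1+np.argmax(st[1:,4]) 
        sel=q&((l[v,u]==b)|(nm=='stand'))
        print(n,nm,rect(X[sel,:2]),X[sel,2].mean())
    for nm,x,y in(('slim',.58,.375),('stout',.438,.317),('orange',.49,.262),('green',.45,.387)):
        q=(np.hypot(X[:,0]-x,X[:,1]-y)<.03)&(X[:,2]>.049)
        print(n,nm,q.sum(),X[q].mean(0).round(4),p[v[q],u[q]].mean(0).round())
E
```

```text
[ 0.30603778 -0.65724527  0.21862339] [ 2.05863708e-05  9.76352254e-01  2.16185741e-01 -2.55189159e-05] 1.1 0.09305681276636149
wristcam [ 0.36784075 -0.62786837  0.38505322] [[0.422, -0.907, -0.0], [-0.878, -0.409, 0.25], [-0.226, -0.105, -0.968]] 311.31698690901476
top board ((521.309814453125, -73.447998046875), (320.6376037597656, 111.16101837158203), 81.79996490478516) 0.073250729394935
top stand ((524.8688354492188, -112.05491638183594), (345.1936950683594, 170.48638916015625), 84.161376953125) 0.049457267787071185
top batten ((505.05535888671875, -181.39346313476562), (24.106597900390625, 69.31315612792969), 81.62489318847656) 0.10894874673702333
top slim 19 [0.574  0.3777 0.054 ] [170. 164. 170.]
top stout 48 [0.4329 0.318  0.0547] [191. 187. 195.]
top orange 49 [0.4959 0.2688 0.0548] [199.  97.  41.]
top green 49 [0.4473 0.3884 0.0549] [ 51. 115.  55.]
scene board ((523.0806274414062, -73.37562561035156), (325.6822509765625, 115.21479034423828), 81.62176513671875) 0.07336323687594204
scene stand ((528.6009521484375, -99.08209228515625), (374.40496826171875, 173.75888061523438), 84.23518371582031) 0.049735106797724485
scene batten ((508.9298095703125, -181.67437744140625), (28.010345458984375, 72.02326202392578), 83.03304290771484) 0.10845036543098432
scene slim 26 [0.5784 0.3788 0.0533] [166. 157. 159.]
scene stout 58 [0.4368 0.3184 0.0542] [179. 173. 177.]
scene orange 62 [0.4999 0.2693 0.0543] [192.  92.   5.]
scene green 63 [0.4505 0.3889 0.054 ] [ 46. 116.  48.]
```

```bash
R='x'; python3 -m jog '[{"delta_pos":[0,0,0],"delta_rot":[0,0,-0.2367],"fingers":1},{"delta_pos":[0,0,0],"delta_rot":[0,0,-0.2367],"fingers":1},{"delta_pos":[0,0,0],"delta_rot":[0,0,-0.2367],"fingers":1},{"delta_pos":[0,0,0],"delta_rot":[0,0,-0.2367],"fingers":1},{"delta_pos":[0,0,0],"delta_rot":[0,0,-0.2367],"fingers":1},{"delta_pos":[0,0,0],"delta_rot":[0,0,-0.2367],"fingers":1},{"delta_pos":[0,0,0],"delta_rot":[0,0,-0.2367],"fingers":1},{"delta_pos":[0,0,0],"delta_rot":[0,0,-0.2367],"fingers":1}]' && python3 -m jog '[{"delta_pos":[0.14,0.053,0],"delta_rot":[0,0,0],"fingers":0.5},{"delta_pos":[0.14,0.053,0],"delta_rot":[0,0,0],"fingers":0.5},{"delta_pos":[0.14,0.053,0],"delta_rot":[0,0,0],"fingers":0.5},{"delta_pos":[0.14,0.053,0],"delta_rot":[0,0,0],"fingers":0.5},{"delta_pos":[0.14,0.053,0],"delta_rot":[0,0,0],"fingers":0.5},{"delta_pos":[0.14,0.053,0],"delta_rot":[0,0,0],"fingers":0.5},{"delta_pos":[0.14,0.053,0],"delta_rot":[0,0,0],"fingers":0.5},{"delta_pos":[0.14,0.053,0],"delta_rot":[0,0,0],"fingers":0.5},{"delta_pos":[0.14,0.053,0],"delta_rot":[0,0,0],"fingers":0.5},{"delta_pos":[0.14,0.053,0],"delta_rot":[0,0,0],"fingers":0.5},{"delta_pos":[0.14,0.053,0],"delta_rot":[0,0,0],"fingers":0.5},{"delta_pos":[0.14,0.053,0],"delta_rot":[0,0,0],"fingers":0.5},{"delta_pos":[0.14,0.053,0],"delta_rot":[0,0,0],"fingers":0.5},{"delta_pos":[0.14,0.053,0],"delta_rot":[0,0,0],"fingers":0.5},{"delta_pos":[0,0,0],"delta_rot":[0,0,0],"fingers":0.5}]'
```

```text
time_s: 1.87
position: [0.306, -0.6573, 0.2187]
tcp_rot: [0.0, 0.754, 0.657, -0.0]
force: [0.4, 0.0, 0.4]
finger_gap: 0.0928
grasp_force: 0.0
time_s: 3.12
position: [0.5638, -0.1904, 0.2192]
tcp_rot: [-0.0, 0.753, 0.658, 0.002]
force: [-0.1, 1.2, 0.1]
finger_gap: 0.0467
grasp_force: 0.0
```

```bash
cat >> h.py <<'E'
def tool():
    from scipy.spatial.transform import Rotation as Ro
    s=arm.state(); w,x,y,z=s['tcp_rot']; return np.array(s['position']),Ro.from_quat([x,y,z,w]).as_matrix()
def units(d):
    p,M=tool(); return (M.T@np.array(d)/.25).round(4)
E
python3 - <<'E'
from h import *
import json
p,d,c=snap('wrist','w1.png')
np.savez('w1',p=p,d=d); json.dump({k:np.array(v).tolist() for k,v in c.items()},open('w1.json','w'))
for n,X in(('small',[.5227,-.0636,.074]),('large',[.5313,-.0042,.074]),('line',[.5163,-.113,.074])): print(n,proj(X,c))
E
python3 -m jog '[{"delta_pos":[0.148,-0.039,0],"delta_rot":[0,0,0],"fingers":0.5},{"delta_pos":[0.148,-0.039,0],"delta_rot":[0,0,0],"fingers":0.5},{"delta_pos":[0.148,-0.039,0],"delta_rot":[0,0,0],"fingers":0.5},{"delta_pos":[0.148,-0.039,0],"delta_rot":[0,0,0],"fingers":0.5},{"delta_pos":[0.148,-0.039,0],"delta_rot":[0,0,0],"fingers":0.5},{"delta_pos":[0.148,-0.039,0],"delta_rot":[0,0,0],"fingers":0.5},{"delta_pos":[0.148,-0.039,0],"delta_rot":[0,0,0],"fingers":0.5},{"delta_pos":[0.148,-0.039,0],"delta_rot":[0,0,0],"fingers":0.5},{"delta_pos":[0.148,-0.039,0],"delta_rot":[0,0,0],"fingers":0.5},{"delta_pos":[0.148,-0.039,0],"delta_rot":[0,0,0],"fingers":0.5},{"delta_pos":[0.148,-0.039,0],"delta_rot":[0,0,0],"fingers":0.5},{"delta_pos":[0.148,-0.039,0],"delta_rot":[0,0,0],"fingers":0.5},{"delta_pos":[0.148,-0.039,0],"delta_rot":[0,0,0],"fingers":0.5},{"delta_pos":[0.148,-0.039,0],"delta_rot":[0,0,0],"fingers":0.5},{"delta_pos":[0,0,0],"delta_rot":[0,0,0],"fingers":0.5},{"delta_pos":[0,0,0],"delta_rot":[0,0,0],"fingers":0.5}]'
python3 - <<'E'
from h import *
p,d,c=snap('wrist','w2.png'); X,u,v=pts(d,c)
for nm,x,y in(('slim',.576,.378),('stout',.4348,.318),('orange',.498,.269),('green',.449,.3885)):
    q=(np.hypot(X[:,0]-x,X[:,1]-y)<.03)&(X[:,2]>.047)
    if q.sum(): print(nm,q.sum(),X[q].mean(0).round(4),X[q].min(0).round(4),X[q].max(0).round(4),(u[q].mean(),v[q].mean()),p[v[q],u[q]].mean(0).round())
print(tool())
a=cv2.imread('pics/w1.png');b=cv2.imread('pics/w2.png')
cv2.imwrite('pics/w12.png',cv2.resize(np.hstack([a,b]),(800,300),interpolation=cv2.INTER_AREA))
E
```

```text
small (np.float64(195.47952996594637), np.float64(51.88335114385268))
large (np.float64(192.6738212636299), np.float64(-22.10319812302552))
line (np.float64(198.36872319158695), np.float64(107.71654476407024))
time_s: 4.5
position: [0.4982, 0.335, 0.2184]
tcp_rot: [-0.0, 0.755, 0.656, 0.0]
force: [0.1, -1.4, -0.6]
finger_gap: 0.0468
grasp_force: 0.0
slim 1065 [0.5575 0.3624 0.28  ] [0.5505 0.3521 0.0476] [0.5827 0.383  0.3283] (np.float64(458.8244131455399), np.float64(247.6)) [78. 73. 72.]
stout 505 [0.4321 0.3224 0.1117] [0.4194 0.3041 0.0473] [0.4466 0.3448 0.3065] (np.float64(156.53069306930692), np.float64(235.88316831683167)) [206. 204. 203.]
orange 367 [0.4975 0.2675 0.0549] [0.4858 0.2548 0.0473] [0.5092 0.2785 0.0575] (np.float64(263.86648501362396), np.float64(234.72207084468664)) [241. 138.   4.]
green 10393 [0.4599 0.3705 0.3134] [0.4371 0.3586 0.047 ] [0.4748 0.3976 0.3409] (np.float64(65.50697584912922), np.float64(288.8813624554989)) [33. 39. 37.]
(array([0.49883401, 0.33280677, 0.21830114]), array([[ 1.42523705e-01,  9.89791363e-01, -2.26767248e-04],
       [ 9.89790918e-01, -1.42523857e-01, -9.42915440e-04],
       [-9.65609301e-04, -9.00643602e-05, -9.99999530e-01]]))
```

View pics/w12.png

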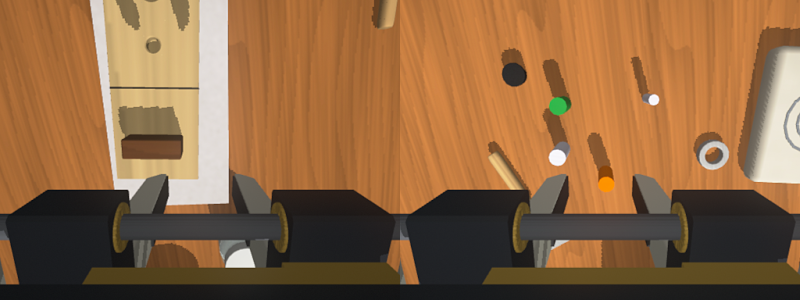

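The right-hand picture shows the bare stout pin at (557,157), with green at (558,106), orange at (606,184) and slim at (653,99). This enlarged view confirms the bare one is the stout pin. Now I'll measure the top faces.

```bash
cat >> h.py <<'E'
def tops(c,p,d,lst,lo=.05,hi=.06,r=.025):
    X,u,v=pts(d,c)
    for nm,x,y in lst:
        q=(np.hypot(X[:,0]-x,X[:,1]-y)<r)&(X[:,2]>lo)&(X[:,2]<hi)
        if q.sum(): print(nm,q.sum(),'mean',X[q].mean(0).round(4),'mid',((X[q].min(0)+X[q].max(0))/2).round(4),'ext',np.ptp(X[q],0).round(4))
E
python3 - <<'E'
from h import *
p,d,c=snap('wrist')
tops(c,p,d,(('slim',.576,.378),('stout',.4348,.318)),.053)
tops(c,p,d,(('slim',.576,.378),('stout',.4348,.318)))
print('to stout',units([.4345-tool()[0][0],.318-tool()[0][1],-.08]))
# bores from saved w1
import json
z=np.load('w1.npz');cc=json.load(open('w1.json'));cc={k:np.array(v) for k,v in cc.items()}
X,u,v=pts(z['d'],cc); q=(X[:,2]>.02)&(X[:,2]<.069)&(np.hypot(X[:,0]-.5227,X[:,1]+.0636)<.016)
print('bore',X[q].mean(0),X[q].min(0),X[q].max(0))
q=(X[:,2]>.069)&(X[:,2]<.08)&(X[:,1]<-.02); print(rect(X[q,:2]))
E
```

```text
slim 147 mean [0.5759 0.3776 0.0555] mid [0.576  0.3775 0.0556] ext [0.0135 0.0134 0.0044]
stout 357 mean [0.4347 0.3173 0.0555] mid [0.4343 0.3173 0.0553] ext [0.0237 0.0236 0.0041]
slim 154 mean [0.5757 0.3777 0.0553] mid [0.576  0.3775 0.054 ] ext [0.0135 0.0134 0.0076]
stout 375 mean [0.435  0.3176 0.0553] mid [0.4343 0.3173 0.0537] ext [0.0238 0.0236 0.0074]
to stout [-0.0913 -0.2481  0.3201]
bore [ 0.52010728 -0.06568217  0.05922904] [ 0.51336949 -0.07347449  0.05611343] [ 0.52806339 -0.05922091  0.0687201 ]
((518.0904541015625, -197.86325073242188), (154.25827026367188, 360.64886474609375), 4.168161869049072)
```

```bash
python3 -m jog '[{"delta_pos":[-0.049,-0.123,0],"delta_rot":[0,0,0],"fingers":0.5},{"delta_pos":[-0.049,-0.123,0],"delta_rot":[0,0,0],"fingers":0.5},{"delta_pos":[0,0,0.12],"delta_rot":[0,0,0],"fingers":0.5},{"delta_pos":[0,0,0.12],"delta_rot":[0,0,0],"fingers":0.5},{"delta_pos":[0,0,0.12],"delta_rot":[0,0,0],"fingers":0.5},{"delta_pos":[0,0,0.1],"delta_rot":[0,0,0],"fingers":0.5},{"delta_pos":[0,0,0],"delta_rot":[0,0,0],"fingers":0.5},{"delta_pos":[0,0,0],"delta_rot":[0,0,0],"fingers":0.5},{"delta_pos":[0,0,0],"delta_rot":[0,0,0],"fingers":0.5}]' 20
python3 - <<'E'
from h import *
P,M=tool(); print(P,M[:,0],units(np.array([.4345,.3173,.025])-P))
p,d,c=snap('wrist'); tops(c,p,d,[('stout',.4348,.318)],.053)
E
```

```text
time_s: 5.35
position: [0.4352, 0.3173, 0.1047]
tcp_rot: [0.0, 0.756, 0.654, 0.0]
force: [0.7, 0.3, 1.0]
finger_gap: 0.0464
grasp_force: 0.0
[0.43521497 0.3173286  0.10472425] [1.44525190e-01 9.89501066e-01 3.32573202e-04] [-0.0006 -0.0031  0.3189]
stout 807 mean [0.4343 0.3192 0.0558] mid [0.4342 0.3188 0.0553] ext [0.0231 0.0236 0.0044]
```

```bash
python3 -m jog '[{"delta_pos":[0.003,-0.003,0.1],"delta_rot":[0,0,0],"fingers":0.5},{"delta_pos":[0,0,0.1],"delta_rot":[0,0,0],"fingers":0.5},{"delta_pos":[0,0,0.08],"delta_rot":[0,0,0],"fingers":0.5},{"delta_pos":[0,0,0.039],"delta_rot":[0,0,0],"fingers":0.5},{"delta_pos":[0,0,0],"delta_rot":[0,0,0],"fingers":0.5},{"delta_pos":[0,0,0],"delta_rot":[0,0,0],"fingers":0.2},{"delta_pos":[0,0,0],"delta_rot":[0,0,0],"fingers":0.1},{"delta_pos":[0,0,0],"delta_rot":[0,0,0],"fingers":0.1},{"delta_pos":[0,0,0],"delta_rot":[0,0,0],"fingers":0.1},{"delta_pos":[0,0,0],"delta_rot":[0,0,0],"fingers":0.1},{"delta_pos":[0,0,0],"delta_rot":[0,0,0],"fingers":0.1},{"delta_pos":[0,0,0],"delta_rot":[0,0,0],"fingers":0.1}]' 20
python3 -m jog '[{"delta_pos":[0,0,-0.08],"delta_rot":[0,0,0],"fingers":0.1},{"delta_pos":[0,0,-0.12],"delta_rot":[0,0,0],"fingers":0.1},{"delta_pos":[0,0,-0.12],"delta_rot":[0,0,0],"fingers":0.1},{"delta_pos":[0,0,-0.12],"delta_rot":[0,0,0],"fingers":0.1},{"delta_pos":[0,0,-0.12],"delta_rot":[0,0,0],"fingers":0.1},{"delta_pos":[0,0,0],"delta_rot":[0,0,0],"fingers":0.1},{"delta_pos":[0,0,0],"delta_rot":[0,0,0],"fingers":0.1}]'
python3 - <<'E'
from h import *
P,M=tool(); print(P,M[:,0],units(np.array([.5313,-.0042,P[2]])-P))
p,d,c=snap('wrist'); X,u,v=pts(d,c)
top=P[2]+.03
tops(c,p,d,[('stout',P[0],P[1])],top-.006,top+.006)
E
```

```text
time_s: 6.4
position: [0.4342, 0.3191, 0.0248]
tcp_rot: [0.0, 0.756, 0.655, 0.001]
force: [0.1, -0.8, 8.2]
finger_gap: 0.0238
grasp_force: 20.0
time_s: 6.98
position: [0.4345, 0.3191, 0.1656]
tcp_rot: [0.0, 0.756, 0.654, 0.002]
force: [0.0, -0.3, -1.8]
finger_gap: 0.0235
grasp_force: 20.0
[0.43447932 0.31908022 0.16561758] [0.14365643 0.98962439 0.00252747] [-1.2241  0.569  -0.0015]
stout 2131 mean [0.434  0.3225 0.1948] mid [0.4356 0.3212 0.1956] ext [0.0465 0.02   0.012 ]
```

```bash
python3 -m jog '[{"delta_pos":[-0.121,0.044,0],"delta_rot":[0,0,0],"fingers":0.1},{"delta_pos":[-0.121,0.044,0],"delta_rot":[0,0,0],"fingers":0.1},{"delta_pos":[-0.121,0.044,0],"delta_rot":[0,0,0],"fingers":0.1},{"delta_pos":[-0.121,0.044,0],"delta_rot":[0,0,0],"fingers":0.1},{"delta_pos":[-0.121,0.044,0],"delta_rot":[0,0,0],"fingers":0.1},{"delta_pos":[-0.121,0.044,0],"delta_rot":[0,0,0],"fingers":0.1},{"delta_pos":[-0.121,0.044,0],"delta_rot":[0,0,0],"fingers":0.1},{"delta_pos":[-0.121,0.044,0],"delta_rot":[0,0,0],"fingers":0.1},{"delta_pos":[-0.121,0.044,0],"delta_rot":[0,0,0],"fingers":0.1},{"delta_pos":[-0.121,0.044,0],"delta_rot":[0,0,0],"fingers":0.1},{"delta_pos":[-0.121,0.044,0],"delta_rot":[0,0,0],"fingers":0.1},{"delta_pos":[-0.121,0.044,0],"delta_rot":[0,0,0],"fingers":0.1},{"delta_pos":[-0.121,0.044,0],"delta_rot":[0,0,0],"fingers":0.1},{"delta_pos":[0,0,0],"delta_rot":[0,0,0],"fingers":0.1},{"delta_pos":[0,0,0],"delta_rot":[0,0,0],"fingers":0.1},{"delta_pos":[0,0,0],"delta_rot":[0,0,0],"fingers":0.1}]'
cat >> h.py <<'E'
def bores(p,d,c,lst,r):
    # rim of each bore: fit circle to the level-crossing pixels (depth 2 mm under board top)
    X,u,v=pts(d,c)
    for nm,x,y,rb in lst:
        near=(np.hypot(X[:,0]-x,X[:,1]-y)<rb+.008)
        zt=np.median(X[near&(X[:,2]>.068)&(X[:,2]<.08),2]); 
        # ray intersections with top plane for hole pixels
        cam=-np.array(c['R']).T@np.array(c['t'])
        q=(np.hypot(X[:,0]-x,X[:,1]-y)<.03)&(X[:,2]<zt-.003)&(X[:,2]>.05)
        k=(zt-cam[2])/(X[q,2]-cam[2]); Y=cam+(X[q]-cam)*k[:,None]
        Y=Y[np.hypot(Y[:,0]-x,Y[:,1]-y)<rb+.006]
        (a,b),rr=cv2.minEnclosingCircle(np.float32(Y[:,:2]*1000)); print(nm,len(Y),'top',zt.round(4),'mean',Y.mean(0).round(4),'circ',round(a,1),round(b,1),round(rr,1),'ext',np.ptp(Y,0).round(4))
E
python3 - <<'E'
from h import *
P,M=tool(); print(P,M[:,0],M[:,2])
p,d,c=snap('wrist','w3.png'); bores(p,d,c,[('large',.5313,-.0042,.0135),('small',.5227,-.0636,.0085)],0)
for n,X in(('small',[.5227,-.0636,.074]),('large',[.5313,-.0042,.074])): print(n,proj(X,c))
E
```

```text
time_s: 8.37
position: [0.5182, -0.0903, 0.1627]
tcp_rot: [-0.001, 0.756, 0.655, -0.001]
force: [-0.4, 0.3, -1.0]
finger_gap: 0.0234
grasp_force: 20.0
[ 0.51816059 -0.09033955  0.1626615 ] [1.42979616e-01 9.89725526e-01 4.60292097e-04] [-2.20201936e-03  7.83181501e-04 -9.99997269e-01]
large 951 top 0.0747 mean [ 0.5322 -0.0039  0.0747] circ 532.2 -4.0 13.3 ext [0.0263 0.0262 0.    ]
small 311 top 0.0747 mean [ 0.5239 -0.0629  0.0747] circ 523.9 -63.1 8.3 ext [0.0162 0.0158 0.    ]
small (np.float64(258.0251978175247), np.float64(166.043804697088))
large (np.float64(258.26373031248414), np.float64(89.90853234352579))
```

View pics/w3.png

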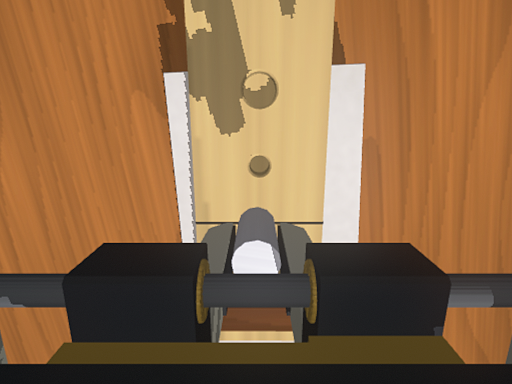

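```bash
cat >> h.py <<'E'
def held(p,d,c,R,lo=-.002,hi=.024):
    from scipy.optimize import least_squares
    P,M=tool(); X,u,v=pts(d,c); T=(X-P)@M
    out=[]
    for a,b in((lo,(lo+hi)/2),((lo+hi)/2,hi)):
        q=(np.abs(T[:,1])<R+.002)&(np.abs(T[:,0])<R+.012)&(T[:,2]>a)&(T[:,2]<b)
        Q=T[q,:2]; f=lambda s:np.hypot(Q[:,0]-s[0],Q[:,1]-s[1])-R
        r=least_squares(f,[0,0],loss='soft_l1',f_scale=.0005); print('held z',a,b,len(Q),'centre(tool)',r.x.round(4),'res',np.abs(f(r.x)).mean().round(5))
    q=(np.abs(T[:,1])<R)&(np.abs(T[:,0])<R+.015)&(T[:,2]<.04)&(T[:,2]>0); print('foot z tool',np.percentile(T[q,2],98) if q.any() else None)
E
python3 - <<'E'
from h import *
p,d,c=snap('wrist'); held(p,d,c,.012)
P,M=tool(); print(P,units(np.array([.5322,-.004,.12])-P))
E
```

```text
held z -0.002 0.011 275 centre(tool) [-0.0011 -0.0005] res 0.0003
held z 0.011 0.024 207 centre(tool) [-0.0011 -0.0005] res 0.00018
foot z tool 0.022957624243896267
[ 0.51844988 -0.08941497  0.16318984] [0.3459 0.0065 0.1729]
```

```bash
python3 -m jog '[{"delta_pos":[0.1,0.002,0.0],"delta_rot":[0,0,0],"fingers":0.1},{"delta_pos":[0.1,0.002,0.0],"delta_rot":[0,0,0],"fingers":0.1},{"delta_pos":[0.1,0.002,0.05],"delta_rot":[0,0,0],"fingers":0.1},{"delta_pos":[0.05,0.002,0.08],"delta_rot":[0,0,0],"fingers":0.1},{"delta_pos":[0,0,0.05],"delta_rot":[0,0,0],"fingers":0.1},{"delta_pos":[0,0,0],"delta_rot":[0,0,0],"fingers":0.1},{"delta_pos":[0,0,0],"delta_rot":[0,0,0],"fingers":0.1},{"delta_pos":[0,0,0],"delta_rot":[0,0,0],"fingers":0.1},{"delta_pos":[0,0,0],"delta_rot":[0,0,0],"fingers":0.1}]'
python3 - <<'E'
from h import *
P,M=tool(); pin=P+M@np.array([-.0011,-.0005,.0247]); print(P,M[:,2],'pin foot',pin,units(np.array([.5322,-.004,.0747])-pin),arm.state()['force'])
p,d,c=snap('wrist','w4.png'); held(p,d,c,.012)
E
```

```text
time_s: 9.22
position: [0.5338, -0.0047, 0.1197]
tcp_rot: [0.0, 0.756, 0.654, 0.0]
force: [-0.7, -0.4, 0.1]
finger_gap: 0.0238
grasp_force: 20.0
[ 0.53377328 -0.00474604  0.11967227] [ 1.10220264e-03 -1.56365703e-04 -9.99999380e-01] pin foot [ 0.53314797 -0.00576686  0.09497173] [ 0.0065 -0.0049  0.0811] [-0.72994413 -0.42034805  0.08890562]
held z -0.002 0.011 275 centre(tool) [-0.0011 -0.0005] res 0.00031
held z 0.011 0.024 205 centre(tool) [-0.0011 -0.0005] res 0.00016
foot z tool 0.022674428352787667
```

```bash
cat >> h.py <<'E'
def avg(n=6):
    A=[]
    for i in range(n): arm.camera('wrist'); A.append(arm.state()['position'])
    return np.mean(A,0),np.std(A,0)
E
python3 - <<'E'
from h import *
m,s=avg(8); print(m,s); P,M=tool(); pin=m+M@np.array([-.0011,-.0005,.0247]); print(pin,units(np.array([.5322,-.004,.0747])-pin))
p,d,c=snap('wrist'); print(proj([.5322,-.004,.0747],c)); X,u,v=pts(d,c); q=(X[:,2]<.071)&(np.hypot(X[:,0]-.5322,X[:,1]+.004)<.02)&(X[:,2]>.05); print(q.sum()); bores(p,d,c,[('large',.5322,-.004,.0135),('small',.5239,-.063,.0085)],0)
E
```

```text
[ 0.53361195 -0.00486394  0.11926887] [0.00011155 0.00010692 0.00023437]
[ 0.53296107 -0.00588154  0.09456885] [ 0.007  -0.0041  0.0795]
(np.float64(255.2697886975686), np.float64(212.67603867177112))
471
large 472 top 0.0743 mean [0.5324 0.0021 0.0743] circ 532.2 -3.4 13.1 ext [0.0262 0.0179 0.    ]
  return _methods._mean(a, axis=axis, dtype=dtype,
  ret = ret.dtype.type(ret / rcount)
h.py:36: RuntimeWarning: Mean of empty slice.
  (a,b),rr=cv2.minEnclosingCircle(np.float32(Y[:,:2]*1000)); print(nm,len(Y),'top',zt.round(4),'mean',Y.mean(0).round(4),'circ',round(a,1),round(b,1),round(rr,1),'ext',np.ptp(Y,0).round(4))
  ret = um.true_divide(
Traceback (most recent call last):
  File "h.py", line 36, in bores
    (a,b),rr=cv2.minEnclosingCircle(np.float32(Y[:,:2]*1000)); print(nm,len(Y),'top',zt.round(4),'mean',Y.mean(0).round(4),'circ',round(a,1),round(b,1),round(rr,1),'ext',np.ptp(Y,0).round(4))
                                                                                                                                                                          ~~~~~~^^^^^
ValueError: zero-size array to reduction operation maximum which has no identity
```

```bash
python3 -m jog '[{"delta_pos":[0.008,-0.004,0.03],"delta_rot":[0,0,0],"fingers":0.1},{"delta_pos":[0,0,0.03],"delta_rot":[0,0,0],"fingers":0.1},{"delta_pos":[0,0,0.012],"delta_rot":[0,0,0],"fingers":0.1},{"delta_pos":[0,0,0.01],"delta_rot":[0,0,0],"fingers":0.1},{"delta_pos":[0,0,0.01],"delta_rot":[0,0,0],"fingers":0.1},{"delta_pos":[0,0,0],"delta_rot":[0,0,0],"fingers":0.1},{"delta_pos":[0,0,0],"delta_rot":[0,0,0],"fingers":0.1}]'
```

```text
time_s: 10.3
position: [0.5327, -0.0024, 0.0957]
tcp_rot: [-0.0, 0.756, 0.655, -0.0]
force: [0.2, 1.0, -1.4]
finger_gap: 0.0236
grasp_force: 20.0
```

```bash
python3 -m jog '[{"delta_pos":[0,0,0.014],"delta_rot":[0,0,0],"fingers":0.1},{"delta_pos":[0,0,0.014],"delta_rot":[0,0,0],"fingers":0.1},{"delta_pos":[0,0,0.012],"delta_rot":[0,0,0],"fingers":0.1},{"delta_pos":[0,0,0],"delta_rot":[0,0,0],"fingers":0.1},{"delta_pos":[0,0,0],"delta_rot":[0,0,0],"fingers":0.1}]'
```

```text
time_s: 10.72
position: [0.5326, -0.0024, 0.0856]
tcp_rot: [-0.0, 0.756, 0.655, -0.0]
force: [0.3, 0.1, -1.9]
finger_gap: 0.0234
grasp_force: 20.0
```

```bash
python3 -m jog '[{"delta_pos":[0,0,0.008],"delta_rot":[0,0,0],"fingers":0.1},{"delta_pos":[0,0,0],"delta_rot":[0,0,0],"fingers":0.1},{"delta_pos":[0,0,0],"delta_rot":[0,0,0],"fingers":0.45},{"delta_pos":[0,0,0],"delta_rot":[0,0,0],"fingers":0.45},{"delta_pos":[0,0,0],"delta_rot":[0,0,0],"fingers":0.45},{"delta_pos":[0,0,-0.06],"delta_rot":[0,0,0],"fingers":0.45},{"delta_pos":[0,0,-0.1],"delta_rot":[0,0,0],"fingers":0.45},{"delta_pos":[0,0,-0.12],"delta_rot":[0,0,0],"fingers":0.45},{"delta_pos":[0,0,-0.12],"delta_rot":[0,0,0],"fingers":0.45}]'
python3 -m jog '[{"delta_pos":[0.139,-0.004,0],"delta_rot":[0,0,0],"fingers":0.45},{"delta_pos":[0.139,-0.004,0],"delta_rot":[0,0,0],"fingers":0.45},{"delta_pos":[0.139,-0.004,0],"delta_rot":[0,0,0],"fingers":0.45},{"delta_pos":[0.139,-0.004,0],"delta_rot":[0,0,0],"fingers":0.45},{"delta_pos":[0.139,-0.004,0],"delta_rot":[0,0,0],"fingers":0.45},{"delta_pos":[0.139,-0.004,0],"delta_rot":[0,0,0],"fingers":0.45},{"delta_pos":[0.139,-0.004,0],"delta_rot":[0,0,0],"fingers":0.45},{"delta_pos":[0.139,-0.004,0],"delta_rot":[0,0,0],"fingers":0.45},{"delta_pos":[0.139,-0.004,0],"delta_rot":[0,0,0],"fingers":0.45},{"delta_pos":[0.139,-0.004,0],"delta_rot":[0,0,0],"fingers":0.45},{"delta_pos":[0.139,-0.004,0],"delta_rot":[0,0,0],"fingers":0.4},{"delta_pos":[0,0,0.12],"delta_rot":[0,0,0],"fingers":0.4},{"delta_pos":[0,0,0.12],"delta_rot":[0,0,0],"fingers":0.4},{"delta_pos":[0,0,0],"delta_rot":[0,0,0],"fingers":0.4},{"delta_pos":[0,0,0],"delta_rot":[0,0,0],"fingers":0.4},{"delta_pos":[0,0,0],"delta_rot":[0,0,0],"fingers":0.4}]'
python3 - <<'E'
from h import *
p,d,c=snap('wrist'); tops(c,p,d,[('slim',.576,.378)],.053)
P,M=tool(); print(P,units(np.array([.576,.3776,.025])-P))
p,d,c=snap('top'); tops(c,p,d,[('stout',.5325,-.004)],.085,.13)
E
```

```text
time_s: 11.47
position: [0.5322, -0.0023, 0.1847]
tcp_rot: [-0.001, 0.756, 0.655, -0.0]
force: [0.6, -0.5, 0.0]
finger_gap: 0.0414
grasp_force: 0.0
time_s: 12.8
position: [0.5771, 0.3775, 0.125]
tcp_rot: [0.0, 0.756, 0.654, 0.0]
force: [0.2, 0.9, 0.8]
finger_gap: 0.0374
grasp_force: 0.0
slim 242 mean [0.5761 0.3795 0.0559] mid [0.576  0.3793 0.0554] ext [0.0135 0.0139 0.0048]
[0.57739166 0.37764197 0.12563341] [-0.0015 -0.0061  0.4025]
stout 53 mean [ 0.5299 -0.0029  0.1103] mid [ 0.5308 -0.0028  0.1013] ext [0.0229 0.0181 0.0311]
```

```bash
python3 -m jog '[{"delta_pos":[0.003,-0.006,0.1],"delta_rot":[0,0,0],"fingers":0.4},{"delta_pos":[0,0,0.12],"delta_rot":[0,0,0],"fingers":0.4},{"delta_pos":[0,0,0.1],"delta_rot":[0,0,0],"fingers":0.4},{"delta_pos":[0,0,0.08],"delta_rot":[0,0,0],"fingers":0.4},{"delta_pos":[0,0,0],"delta_rot":[0,0,0],"fingers":0.4},{"delta_pos":[0,0,0],"delta_rot":[0,0,0],"fingers":0.2},{"delta_pos":[0,0,0],"delta_rot":[0,0,0],"fingers":0.05},{"delta_pos":[0,0,0],"delta_rot":[0,0,0],"fingers":0.05},{"delta_pos":[0,0,0],"delta_rot":[0,0,0],"fingers":0.05},{"delta_pos":[0,0,0],"delta_rot":[0,0,0],"fingers":0.05},{"delta_pos":[0,0,0],"delta_rot":[0,0,0],"fingers":0.05},{"delta_pos":[0,0,0],"delta_rot":[0,0,0],"fingers":0.05}]' 15
python3 -m jog '[{"delta_pos":[0,0,-0.08],"delta_rot":[0,0,0],"fingers":0.05},{"delta_pos":[0,0,-0.12],"delta_rot":[0,0,0],"fingers":0.05},{"delta_pos":[0,0,-0.12],"delta_rot":[0,0,0],"fingers":0.05},{"delta_pos":[0,0,-0.12],"delta_rot":[0,0,0],"fingers":0.05},{"delta_pos":[0,0,-0.12],"delta_rot":[0,0,0],"fingers":0.05},{"delta_pos":[0,0,-0.04],"delta_rot":[0,0,0],"fingers":0.05},{"delta_pos":[0,0,0],"delta_rot":[0,0,0],"fingers":0.05},{"delta_pos":[0,0,0],"delta_rot":[0,0,0],"fingers":0.05},{"delta_pos":[0,0,0],"delta_rot":[0,0,0],"fingers":0.05}]'
python3 - <<'E'
from h import *
p,d,c=snap('wrist'); held(p,d,c,.007)
P,M=tool(); print(P,units(np.array([.512,-.135,P[2]])-P))
E
```

```text
time_s: 13.9
position: [0.576, 0.379, 0.0256]
tcp_rot: [0.0, 0.756, 0.655, 0.001]
force: [-0.3, -0.4, 7.6]
finger_gap: 0.0136
grasp_force: 15.0
time_s: 14.65
position: [0.5745, 0.3777, 0.1723]
tcp_rot: [0.0, 0.756, 0.655, -0.001]
force: [0.4, 0.4, 0.1]
finger_gap: 0.0139
grasp_force: 15.0
held z -0.002 0.011 189 centre(tool) [-0.0001 -0.0006] res 0.0004
held z 0.011 0.024 134 centre(tool) [-0.0002 -0.0006] res 0.00014
foot z tool 0.02400811478891535
[0.57441703 0.37767264 0.17194549] [-2.0653  0.046   0.0042]
```

```bash
python3 -m jog '[{"delta_pos":[-0.129,0.003,0],"delta_rot":[0,0,0],"fingers":0.05},{"delta_pos":[-0.129,0.003,0],"delta_rot":[0,0,0],"fingers":0.05},{"delta_pos":[-0.129,0.003,0],"delta_rot":[0,0,0],"fingers":0.05},{"delta_pos":[-0.129,0.003,0],"delta_rot":[0,0,0],"fingers":0.05},{"delta_pos":[-0.129,0.003,0],"delta_rot":[0,0,0],"fingers":0.05},{"delta_pos":[-0.129,0.003,0],"delta_rot":[0,0,0],"fingers":0.05},{"delta_pos":[-0.129,0.003,0],"delta_rot":[0,0,0],"fingers":0.05},{"delta_pos":[-0.129,0.003,0],"delta_rot":[0,0,0],"fingers":0.05},{"delta_pos":[-0.129,0.003,0],"delta_rot":[0,0,0],"fingers":0.05},{"delta_pos":[-0.129,0.003,0],"delta_rot":[0,0,0],"fingers":0.05},{"delta_pos":[-0.129,0.003,0],"delta_rot":[0,0,0],"fingers":0.05},{"delta_pos":[-0.129,0.003,0],"delta_rot":[0,0,0],"fingers":0.05},{"delta_pos":[-0.129,0.003,0],"delta_rot":[0,0,0],"fingers":0.05},{"delta_pos":[-0.129,0.003,0],"delta_rot":[0,0,0],"fingers":0.05},{"delta_pos":[-0.129,0.003,0],"delta_rot":[0,0,0],"fingers":0.05},{"delta_pos":[-0.129,0.003,0],"delta_rot":[0,0,0],"fingers":0.05},{"delta_pos":[0,0,0],"delta_rot":[0,0,0],"fingers":0.05},{"delta_pos":[0,0,0],"delta_rot":[0,0,0],"fingers":0.05},{"delta_pos":[0,0,0],"delta_rot":[0,0,0],"fingers":0.05}]'
python3 - <<'E'
from h import *
m,s=avg(5); p,d,c=snap('wrist','w5.png'); held(p,d,c,.007); bores(p,d,c,[('small',.5239,-.063,.0085)],0); P,M=tool(); print(m,M[:,0])
tops(c,p,d,[('stout',.532,-.004)],.106,.12)
E
```

```text
time_s: 16.28
position: [0.5128, -0.1335, 0.1729]
tcp_rot: [-0.001, 0.756, 0.655, -0.0]
force: [-1.0, 0.8, -0.4]
finger_gap: 0.0138
grasp_force: 15.0
held z -0.002 0.011 178 centre(tool) [-0.0001 -0.0006] res 0.00036
held z 0.011 0.024 136 centre(tool) [-0.0001 -0.0006] res 0.00014
foot z tool 0.02359876779635647
small 330 top 0.0744 mean [ 0.5237 -0.064   0.0744] circ 523.7 -64.0 8.3 ext [0.0162 0.0164 0.    ]
[ 0.51330612 -0.13263976  0.17346044] [1.41311203e-01 9.89965203e-01 1.99959394e-04]
stout 1133 mean [ 0.5319 -0.0045  0.1133] mid [ 0.5321 -0.0043  0.1111] ext [0.0233 0.0218 0.0097]
```

View pics/w5.png

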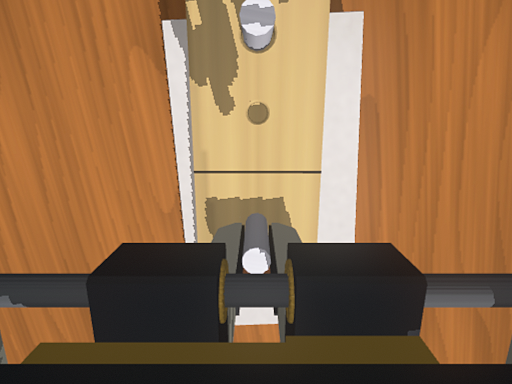

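```bash
python3 -m jog '[{"delta_pos":[0.1,0.005,0.0],"delta_rot":[0,0,0],"fingers":0.05},{"delta_pos":[0.1,0,0.04],"delta_rot":[0,0,0],"fingers":0.05},{"delta_pos":[0.08,0,0.08],"delta_rot":[0,0,0],"fingers":0.05},{"delta_pos":[0,0,0.06],"delta_rot":[0,0,0],"fingers":0.05},{"delta_pos":[0,0,0.038],"delta_rot":[0,0,0],"fingers":0.05},{"delta_pos":[0,0,0],"delta_rot":[0,0,0],"fingers":0.05},{"delta_pos":[0,0,0],"delta_rot":[0,0,0],"fingers":0.05},{"delta_pos":[0,0,0],"delta_rot":[0,0,0],"fingers":0.05},{"delta_pos":[0,0,0],"delta_rot":[0,0,0],"fingers":0.05}]'
python3 - <<'E'
from h import *
m,s=avg(8); P,M=tool(); pin=m+M@np.array([-.0001,-.0006,.0245]); print(m,'pin',pin,units(np.array([.5238,-.0636,.0744])-pin))
p,d,c=snap('wrist')
bores(p,d,c,[('small',.5238,-.0636,.0085)],0)
E
```

```text
time_s: 17.33
position: [0.5249, -0.0655, 0.1201]
tcp_rot: [0.001, 0.756, 0.654, 0.0]
force: [-0.2, -0.0, -0.4]
finger_gap: 0.0137
grasp_force: 15.0
[ 0.52467805 -0.0652397   0.11980737] pin [ 0.52407372 -0.06525391  0.09530728] [ 0.0064 -0.002   0.0836]
small 293 top 0.0743 mean [ 0.5238 -0.0612  0.0743] circ 521.9 -64.1 10.2 ext [0.0196 0.013  0.    ]
```

```bash
python3 -m jog '[{"delta_pos":[0.006,-0.002,0.03],"delta_rot":[0,0,0],"fingers":0.05},{"delta_pos":[0,0,0.03],"delta_rot":[0,0,0],"fingers":0.05},{"delta_pos":[0,0,0.012],"delta_rot":[0,0,0],"fingers":0.05},{"delta_pos":[0,0,0.01],"delta_rot":[0,0,0],"fingers":0.05},{"delta_pos":[0,0,0.012],"delta_rot":[0,0,0],"fingers":0.05},{"delta_pos":[0,0,0],"delta_rot":[0,0,0],"fingers":0.05},{"delta_pos":[0,0,0],"delta_rot":[0,0,0],"fingers":0.05}]'
```

```text
time_s: 18.37
position: [0.5241, -0.0633, 0.0956]
tcp_rot: [-0.0, 0.756, 0.655, -0.0]
force: [-0.4, 0.1, 0.0]
finger_gap: 0.0133
grasp_force: 15.0
```

```bash
python3 -m jog '[{"delta_pos":[0,0,0.014],"delta_rot":[0,0,0],"fingers":0.05},{"delta_pos":[0,0,0.014],"delta_rot":[0,0,0],"fingers":0.05},{"delta_pos":[0,0,0.012],"delta_rot":[0,0,0],"fingers":0.05},{"delta_pos":[0,0,0.006],"delta_rot":[0,0,0],"fingers":0.05},{"delta_pos":[0,0,0],"delta_rot":[0,0,0],"fingers":0.05},{"delta_pos":[0,0,0],"delta_rot":[0,0,0],"fingers":0.05},{"delta_pos":[0,0,0],"delta_rot":[0,0,0],"fingers":0.3},{"delta_pos":[0,0,0],"delta_rot":[0,0,0],"fingers":0.3},{"delta_pos":[0,0,0],"delta_rot":[0,0,0],"fingers":0.3},{"delta_pos":[0,0,-0.06],"delta_rot":[0,0,0],"fingers":0.3},{"delta_pos":[0,0,-0.1],"delta_rot":[0,0,0],"fingers":0.3},{"delta_pos":[0,0,-0.12],"delta_rot":[0,0,0],"fingers":0.3},{"delta_pos":[0,0,-0.12],"delta_rot":[0,0,0],"fingers":0.3},{"delta_pos":[-0.1,0,-0.12],"delta_rot":[0,0,0],"fingers":0.6},{"delta_pos":[-0.12,0,0],"delta_rot":[0,0,0],"fingers":0.6},{"delta_pos":[-0.12,0,0],"delta_rot":[0,0,0],"fingers":0.6},{"delta_pos":[-0.12,0,0],"delta_rot":[0,0,0],"fingers":0.6},{"delta_pos":[0,0,0],"delta_rot":[0,0,0],"fingers":0.6},{"delta_pos":[0,0,0],"delta_rot":[0,0,0],"fingers":0.6},{"delta_pos":[0,0,0],"delta_rot":[0,0,0],"fingers":0.6}]'
python3 - <<'E'
from h import *
P,M=tool(); print(P,np.round(arm.state()['qpos'],2))
p,d,c=snap('wrist'); tops(c,p,d,(('stout',.532,-.004),('slim',.5238,-.0636)),.106,.12)
X,u,v=pts(d,c); T=(X-P)@M
# board side edges in wrist frame & stand
for nm,lo,hi in(('stand',.045,.055),('board',.068,.08)):
    q=(X[:,2]>lo)&(X[:,2]<hi)&(np.abs(X[:,0]-.53)<.12)&(X[:,1]<.1)&(X[:,1]>-.25)
    for y in np.arange(-.16,.08,.02):
        w=q&(np.abs(X[:,1]-y)<.004)
        if w.sum()>5: print(nm,round(y,2),X[w,0].min().round(4),X[w,0].max().round(4))
    print(nm,'ymax',X[q,1].max())
p,d,c=snap('top','t2.png'); X,u,v=pts(d,c)
q=(X[:,2]>.045)&(X[:,2]<.055)&(np.abs(X[:,0]-.53)<.12)&(np.abs(X[:,1]+.1)<.25)
for k in(0,1):
  for s in(np.arange(.42,.65,.02) if k==0 else np.arange(-.28,.06,.03)):
    w=q&(np.abs(X[:,k]-s)<.004)
    if w.sum()>3: print('top',k,round(s,2),X[w,1-k].min().round(4),X[w,1-k].max().round(4))
E
```

```text
time_s: 20.03
position: [0.5078, -0.1766, 0.2144]
tcp_rot: [-0.0, 0.756, 0.655, 0.0]
force: [0.3, 1.1, -0.1]
finger_gap: 0.0557
grasp_force: 0.0
[ 0.50776556 -0.17659555  0.21437935] [ 0.53  0.41 -0.41  2.01  0.23  0.76 -0.16]
slim 272 mean [ 0.5237 -0.0631  0.1132] mid [ 0.5237 -0.0627  0.1109] ext [0.0135 0.0138 0.0089]
stand -0.16 0.4362 0.6061
stand -0.14 0.438 0.6086
stand -0.12 0.4402 0.6112
stand -0.1 0.4421 0.6124
stand -0.08 0.4445 0.615
stand -0.06 0.4459 0.6167
stand -0.04 0.4479 0.6183
stand -0.02 0.4499 0.6206
stand -0.0 0.4516 0.4726
stand ymax 0.006224016934896765
board -0.16 0.4539 0.5657
board -0.14 0.4568 0.5686
board -0.12 0.46 0.5714
board -0.1 0.4624 0.5744
board -0.08 0.4654 0.5772
board -0.06 0.4682 0.5802
board -0.04 0.4708 0.5829
board -0.02 0.4739 0.5852
board ymax -0.0044942477395835175
top 0 0.44 -0.1597 -0.0907
top 0 0.46 -0.1281 0.0215
top 0 0.48 0.0091 0.0467
top 0 0.58 -0.1772 -0.0611
top 0 0.6 -0.1806 0.0052
top 0 0.62 -0.045 0.0054
top 1 -0.16 0.4364 0.6033
top 1 -0.13 0.4391 0.6054
top 1 -0.1 0.4417 0.611
top 1 -0.07 0.4443 0.6144
top 1 -0.04 0.4468 0.6168
top 1 -0.01 0.4496 0.6202
top 1 0.02 0.4552 0.4771
```

```bash
python3 -m jog '[{"delta_pos":[0,0,0],"delta_rot":[0,0,0.2308],"fingers":0.6},{"delta_pos":[0,0,0],"delta_rot":[0,0,0.2308],"fingers":0.6},{"delta_pos":[0,0,0],"delta_rot":[0,0,0.2308],"fingers":0.6},{"delta_pos":[0,0,0],"delta_rot":[0,0,0.2308],"fingers":0.6},{"delta_pos":[0,0,0],"delta_rot":[0,0,0.2308],"fingers":0.6},{"delta_pos":[0,0,0],"delta_rot":[0,0,0.2308],"fingers":0.6},{"delta_pos":[0,0,0],"delta_rot":[0,0,0.2308],"fingers":0.6},{"delta_pos":[0,0,0],"delta_rot":[0,0,0.2308],"fingers":0.6},{"delta_pos":[0,0,0],"delta_rot":[0,0,0.2308],"fingers":0.6},{"delta_pos":[0,0,0],"delta_rot":[0,0,0.2308],"fingers":0.6},{"delta_pos":[0,0,0],"delta_rot":[0,0,0.2308],"fingers":0.6},{"delta_pos":[0,0,0],"delta_rot":[0,0,0.2308],"fingers":0.6},{"delta_pos":[0,0,0],"delta_rot":[0,0,0.2308],"fingers":0.6},{"delta_pos":[0,0,0],"delta_rot":[0,0,0],"fingers":0.6},{"delta_pos":[0,0,0],"delta_rot":[0,0,0],"fingers":0.6}]'
python3 - <<'E'
from h import *
P,M=tool(); print(M.round(3).tolist(),np.round(arm.state()['qpos'],2))
p,d,c=snap('wrist','w6.png'); X,u,v=pts(d,c)
q=(X[:,2]>.1075)&(X[:,2]<.113)&(np.hypot(X[:,0]-.507,X[:,1]+.182)<.05); print('batten',rect(X[q,:2]),X[q].mean(0))
tops(c,p,d,(('stout',.532,-.004),('slim',.5238,-.0636)),.106,.12)
m,s=avg(4); print(m,units(np.array([.5069,-.1824,.081])-m))
# stand edge
q=(X[:,2]>.045)&(X[:,2]<.055)&(X[:,0]>.5)&(X[:,0]<.63)&(X[:,1]>-.1)&(X[:,1]<.1)
for x in np.arange(.585,.625,.005):
    w=q&(np.abs(X[:,0]-x)<.002)
    if w.any(): print(round(x,3),X[w,1].max().round(4))
E
```

```text
time_s: 21.38
position: [0.5081, -0.1758, 0.2143]
tcp_rot: [-0.0, 0.998, -0.069, -0.0]
force: [-0.1, 0.2, -0.3]
finger_gap: 0.0557
grasp_force: 0.0
[[0.991, -0.137, -0.0], [-0.137, -0.991, 0.0], [-0.0, -0.0, -1.0]] [ 0.22  0.38  0.01  2.03 -0.    0.73 -1.48]
batten ((506.15875244140625, -183.00262451171875), (23.873119354248047, 69.13191223144531), 81.84436798095703) [ 0.507553   -0.18292864  0.11032232]
stout 663 mean [ 0.532  -0.0052  0.1127] mid [ 0.5316 -0.0037  0.1108] ext [0.0231 0.0248 0.0094]
slim 239 mean [ 0.5235 -0.0647  0.1125] mid [ 0.523  -0.0638  0.1109] ext [0.0137 0.0136 0.0095]
[ 0.50786612 -0.1767166   0.21433957] [-0.0006  0.0231  0.5334]
0.585 -0.0077
0.59 0.0077
0.595 0.0645
0.6 0.0757
0.605 0.0063
0.61 0.0062
0.615 0.0052
0.62 0.0046
```

View pics/w6.png

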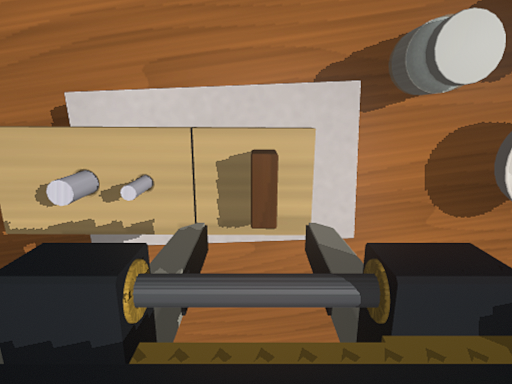

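```bash
python3 -m jog '[{"delta_pos":[-0.002,0.025,0],"delta_rot":[0,0,0],"fingers":0.6},{"delta_pos":[0,0,0.12],"delta_rot":[0,0,0],"fingers":0.6},{"delta_pos":[0,0,0.12],"delta_rot":[0,0,0],"fingers":0.6},{"delta_pos":[0,0,0.12],"delta_rot":[0,0,0],"fingers":0.6},{"delta_pos":[0,0,0.1],"delta_rot":[0,0,0],"fingers":0.6},{"delta_pos":[0,0,0.05],"delta_rot":[0,0,0],"fingers":0.6},{"delta_pos":[0,0,0.02],"delta_rot":[0,0,0],"fingers":0.6},{"delta_pos":[0,0,0],"delta_rot":[0,0,0],"fingers":0.6},{"delta_pos":[0,0,0],"delta_rot":[0,0,0],"fingers":0.6},{"delta_pos":[0,0,0],"delta_rot":[0,0,0],"fingers":0.6}]'
python3 - <<'E'
from h import *
m,s=avg(4); print(m,arm.state()['force'],units(np.array([.5069,-.1826,.081])-m))
E
```

```text
time_s: 22.47
position: [0.5069, -0.1837, 0.0829]
tcp_rot: [0.0, 0.997, -0.072, 0.001]
force: [-0.2, 0.3, 0.5]
finger_gap: 0.056
grasp_force: 0.0
[ 0.50691805 -0.183526    0.08287939] [ 0.4916831   0.03011045 -0.03024843] [-0.0006 -0.0037  0.0075]
```

Now close gently on the batten.

```bash
python3 -m jog '[{"delta_pos":[0,-0.004,0.008],"delta_rot":[0,0,0],"fingers":0.6},{"delta_pos":[0,0,0],"delta_rot":[0,0,0],"fingers":0.4},{"delta_pos":[0,0,0],"delta_rot":[0,0,0],"fingers":0.3},{"delta_pos":[0,0,0],"delta_rot":[0,0,0],"fingers":0.15},{"delta_pos":[0,0,0],"delta_rot":[0,0,0],"fingers":0.1},{"delta_pos":[0,0,0],"delta_rot":[0,0,0],"fingers":0.1},{"delta_pos":[0,0,0],"delta_rot":[0,0,0],"fingers":0.1},{"delta_pos":[0,0,0],"delta_rot":[0,0,0],"fingers":0.1},{"delta_pos":[0,0,0],"delta_rot":[0,0,0],"fingers":0.1},{"delta_pos":[0,0,0],"delta_rot":[0,0,0],"fingers":0.1}]' 40
python3 - <<'E'
from h import *
m,s=avg(3); P,M=tool();print(m,M[:,1],arm.state()['force'],arm.state()['ft_torque'])
E
```

```text
time_s: 23.5
position: [0.5065, -0.1823, 0.0798]
tcp_rot: [0.0, 0.997, -0.072, -0.0]
force: [0.2, -0.9, -0.4]
finger_gap: 0.0235
grasp_force: 40.0
[ 0.50649913 -0.18233864  0.07982318] [-1.43197356e-01 -9.89694151e-01  6.93563207e-05] [ 0.06545781 -1.03575011 -0.95506908] [-0.04687733 -0.03116022 -0.01958158]
```

```bash
python3 -m jog '[{"delta_pos":[0,0,0.006],"delta_rot":[0,0,0],"fingers":0.1},{"delta_pos":[0,-0.01,0],"delta_rot":[0,0,0],"fingers":0.1},{"delta_pos":[-0.001,-0.02,0],"delta_rot":[0,0,-0.007],"fingers":0.1},{"delta_pos":[-0.001,-0.02,0],"delta_rot":[0,0,-0.007],"fingers":0.1},{"delta_pos":[-0.001,-0.02,0],"delta_rot":[0,0,-0.007],"fingers":0.1},{"delta_pos":[-0.001,-0.02,0],"delta_rot":[0,0,-0.007],"fingers":0.1},{"delta_pos":[-0.001,-0.02,0],"delta_rot":[0,0,-0.007],"fingers":0.1},{"delta_pos":[-0.001,-0.02,0],"delta_rot":[0,0,-0.007],"fingers":0.1},{"delta_pos":[-0.001,-0.02,0],"delta_rot":[0,0,-0.007],"fingers":0.1},{"delta_pos":[-0.001,-0.02,0],"delta_rot":[0,0,-0.007],"fingers":0.1},{"delta_pos":[0,-0.01,0],"delta_rot":[0,0,0],"fingers":0.1},{"delta_pos":[0,0,0],"delta_rot":[0,0,0],"fingers":0.1},{"delta_pos":[0,0,0],"delta_rot":[0,0,0],"fingers":0.1}]'
python3 - <<'E'
from h import *
m,s=avg(3); P,M=tool();print(m,M[:,0],arm.state()['force'],arm.state()['ft_torque'])
p,d,c=snap('wrist'); X,u,v=pts(d,c)
tops(c,p,d,(('stout',m[0]+.0265,m[1]+.178),('slim',m[0]+.018,m[1]+.119)),.106,.12)
q=(X[:,2]>.069)&(X[:,2]<.079)&(np.abs(X[:,0]-.53)<.1);A=X[q]; print(np.median(A[:,2]))
for y in np.arange(.0,.13,.03):
    w=np.abs(A[:,1]-y)<.004; 
    if w.any(): print(round(y,2),A[w,0].max().round(4),np.median(A[w,2]).round(4))
E
```

```text
time_s: 24.73
position: [0.5117, -0.1395, 0.0798]
tcp_rot: [0.001, 0.998, -0.058, 0.002]
force: [-0.5, -6.5, 15.7]
finger_gap: 0.0235
grasp_force: 40.0
[ 0.5116876  -0.13946687  0.07976102] [ 0.99322697 -0.11613575  0.00356116] [-0.0904422  -6.83424319 15.62889808] [-1.11459606  0.4368739  -0.01849012]
slim 618 mean [ 0.5263 -0.0241  0.1112] mid [ 0.5256 -0.0229  0.1104] ext [0.0138 0.0095 0.0087]
0.07443608723535265
0.0 0.5826 0.0744
0.03 0.4802 0.0742
```

```bash
python3 -m jog '[{"delta_pos":[0,-0.01,0],"delta_rot":[0,0,-0.002],"fingers":0.1},{"delta_pos":[-0.001,-0.02,0],"delta_rot":[0,0,-0.002],"fingers":0.1},{"delta_pos":[-0.001,-0.02,0],"delta_rot":[0,0,-0.002],"fingers":0.1},{"delta_pos":[-0.001,-0.02,0],"delta_rot":[0,0,-0.002],"fingers":0.1},{"delta_pos":[-0.001,-0.02,0],"delta_rot":[0,0,-0.002],"fingers":0.1},{"delta_pos":[-0.001,-0.02,0],"delta_rot":[0,0,-0.002],"fingers":0.1},{"delta_pos":[0,-0.02,0],"delta_rot":[0,0,-0.002],"fingers":0.1},{"delta_pos":[0,-0.02,0],"delta_rot":[0,0,-0.002],"fingers":0.1},{"delta_pos":[0,-0.02,0],"delta_rot":[0,0,-0.002],"fingers":0.1},{"delta_pos":[0,-0.02,0],"delta_rot":[0,0,-0.002],"fingers":0.1},{"delta_pos":[0,-0.02,0],"delta_rot":[0,0,-0.002],"fingers":0.1},{"delta_pos":[0,-0.02,0],"delta_rot":[0,0,-0.002],"fingers":0.1},{"delta_pos":[0,-0.02,0],"delta_rot":[0,0,-0.002],"fingers":0.1},{"delta_pos":[0,-0.02,0],"delta_rot":[0,0,-0.002],"fingers":0.1},{"delta_pos":[0,-0.01,0],"delta_rot":[0,0,-0.002],"fingers":0.1},{"delta_pos":[0,0,0],"delta_rot":[0,0,0],"fingers":0.1},{"delta_pos":[0,0,0],"delta_rot":[0,0,0],"fingers":0.1},{"delta_pos":[0,0,0],"delta_rot":[0,0,0],"fingers":0.1}]'
python3 - <<'E'
from h import *
m,s=avg(3); P,M=tool();print(m,M[:,0],arm.state()['force'],units(np.array([.5193,-.0549,m[2]])-m))
p,d,c=snap('wrist','w7.png')
print('edge px',[np.round(proj([.537+k*.995,.0134-k*.1,.05],c)) for k in(-.085,0,.06,.085)])
p,d,c2=snap('scene','s7.png'); print('edge scene px',[np.round(proj([.537+k*.995,.0134-k*.1,.05],c2)) for k in(-.085,0,.06,.085)])
cv2.imwrite('pics/ws7.png',cv2.resize(np.hstack([cv2.imread('pics/w7.png')[60:300,0:320],cv2.resize(cv2.imread('pics/s7.png')[130:280,160:360],(320,240))]),(800,300)))
E
```

```text
time_s: 26.43
position: [0.5178, -0.0699, 0.0797]
tcp_rot: [0.001, 0.999, -0.05, 0.002]
force: [-1.1, -7.7, 16.6]
finger_gap: 0.0241
grasp_force: 40.0
[ 0.5177919  -0.06986937  0.07976853] [ 0.9949047  -0.10077114  0.00313146] [-0.52074775 -7.79618116 16.5450521 ] [-0.     -0.0602 -0.0001]
edge px [array([139., 316.]), array([127., 203.]), array([117., 109.]), array([112.,  65.])]
edge scene px [array([276., 189.]), array([257., 207.]), array([243., 220.]), array([237., 226.])]
```

View pics/ws7.png

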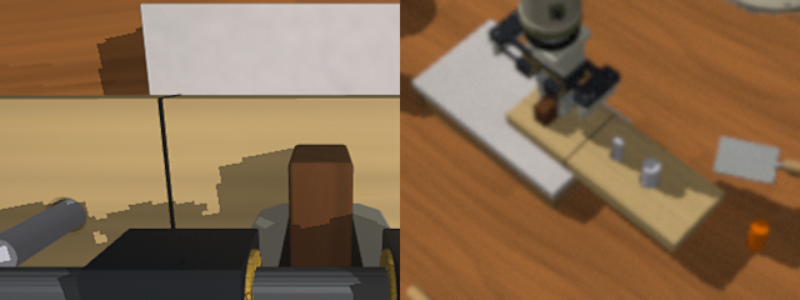

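The wrist view shows the line just inboard of the stand corner, at wrist px (128,138). Both pins are still upright. Now I'll measure the remaining distance.

```bash
cat > m.py <<'E'
from h import *
m,s=avg(2)
p,d,c=snap('wrist'); X,u,v=pts(d,c); g=p[v,u].astype(int).sum(1)
sy=np.array([.0998,.995]); sx=np.array([.995,-.0998]); E=np.array([.537,.0134])
a=(X[:,:2]-E)@sy; b=(X[:,:2]-E)@sx
on=(X[:,2]>.071)&(X[:,2]<.079)&(b>-.02)&(b<.045)&(np.abs(a)<.04)&(g<150)
for lo in np.arange(-.02,.05,.01):
    w=on&(b>=lo)&(b<lo+.01)
    if w.sum()>2: print('line b',round(lo,3),w.sum(),'a',np.median(a[w]).round(4),'z',np.median(X[w,2]).round(4))
st=(X[:,2]>.044)&(X[:,2]<.055)&(b>.03)&(b<.09)&(np.abs(a)<.06)
for lo in np.arange(.03,.09,.005):
    w=st&(b>=lo)&(b<lo+.005)
    if w.sum()>5: print('stand edge b',round(lo,3),'a',a[w].max().round(4))
print('side b max',b[st].max(), 'board edge b',b[(X[:,2]>.071)&(X[:,2]<.079)&(np.abs(a)<.02)].max(), m)
B=(X[:,2]>.070)&(X[:,2]<.079)&(b>-.02)&(b<.04)&(a<.15); A=np.c_[a[B],b[B],np.ones(B.sum())]; print('tilt',np.linalg.lstsq(A,X[B,2],rcond=None)[0])
E
python3 m.py
```

```text
line b -0.02 36 a -0.0146 z 0.0748
line b -0.01 46 a -0.0147 z 0.0748
line b 0.0 40 a -0.0146 z 0.0749
line b 0.01 43 a -0.0145 z 0.0748
line b 0.02 46 a -0.0147 z 0.0749
line b 0.03 46 a -0.0146 z 0.0748
line b 0.04 25 a -0.0146 z 0.0749
stand edge b 0.04 a 0.052
stand edge b 0.045 a 0.0002
stand edge b 0.05 a 0.0
stand edge b 0.055 a 0.0004
stand edge b 0.06 a 0.0002
stand edge b 0.065 a -0.0001
stand edge b 0.07 a 0.0003
stand edge b 0.075 a 0.0001
stand edge b 0.08 a 0.0002
stand edge b 0.085 a 0.0003
side b max 0.08614213631596178 board edge b 0.04413113580616613 [ 0.51778469 -0.06985932  0.07976669]
tilt [-9.18685207e-05  5.63528854e-04  7.44272395e-02]
```

```bash
python3 -m jog '[{"delta_pos":[0,-0.012,0],"delta_rot":[0,0,0],"fingers":0.1},{"delta_pos":[0,-0.015,0],"delta_rot":[0,0,0],"fingers":0.1},{"delta_pos":[0,-0.015,0],"delta_rot":[0,0,0],"fingers":0.1},{"delta_pos":[0,-0.012,0],"delta_rot":[0,0,0],"fingers":0.1},{"delta_pos":[0,-0.005,0],"delta_rot":[0,0,0],"fingers":0.1},{"delta_pos":[0,0,0],"delta_rot":[0,0,0],"fingers":0.1},{"delta_pos":[0,0,0],"delta_rot":[0,0,0],"fingers":0.1},{"delta_pos":[0,0,0],"delta_rot":[0,0,0],"fingers":0.1},{"delta_pos":[0,0,0],"delta_rot":[0,0,0],"fingers":0.1}]'; python3 m.py
python3 - <<'E'
from h import *
p,d,c=snap('wrist','w8.png'); tops(c,p,d,(('stout',.537+.0115-.007,.0134+.1094),('slim',.537+.0055-.007,.0134+.05)),.106,.12)
E
```

```text
time_s: 27.58
position: [0.5191, -0.0557, 0.0798]
tcp_rot: [0.001, 0.999, -0.051, 0.001]
force: [-1.5, -11.1, 17.2]
finger_gap: 0.0236
grasp_force: 40.0
line b -0.02 36 a -0.0002 z 0.0744
line b -0.01 44 a -0.0004 z 0.0747
line b 0.0 41 a -0.0006 z 0.0749
line b 0.01 43 a -0.0005 z 0.0748
line b 0.02 43 a -0.0004 z 0.0748
line b 0.03 46 a -0.0005 z 0.0749
line b 0.04 20 a -0.0004 z 0.0746
stand edge b 0.04 a 0.0502
stand edge b 0.045 a 0.0006
stand edge b 0.05 a 0.0003
stand edge b 0.055 a 0.0003
stand edge b 0.06 a 0.0001
stand edge b 0.065 a 0.0002
stand edge b 0.07 a 0.0001
stand edge b 0.075 a 0.0004
stand edge b 0.08 a 0.0003
stand edge b 0.085 a -0.0003
side b max 0.0860898096642283 board edge b 0.04407532928006195 [ 0.51910186 -0.05572263  0.07976629]
tilt [-0.00030267  0.00062094  0.07442183]
slim 612 mean [0.532  0.0598 0.1112] mid [0.5312 0.061  0.1107] ext [0.0136 0.0106 0.0093]
```

View pics/w8.png

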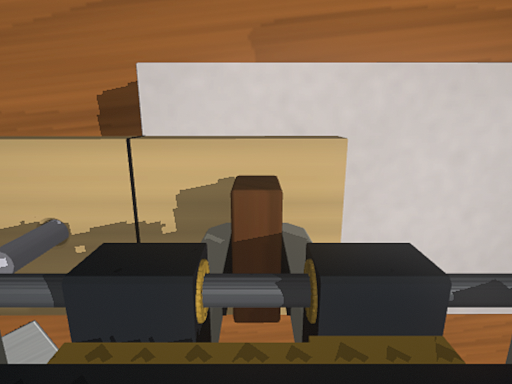

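The line at (130,138) lies over the stand edge, about 0.5 mm off. The board is flat, the slim pin still stands in its bore, and the batten is gripped and pressed down. I'll hand it in.

Run:
```python
from h import *
p,d,c=snap('top'); tops(c,p,d,(('stout',.5415,.123),),.105,.125); print(arm.sign_off())
```

```text
stout 50 mean [0.5358 0.1247 0.1116] mid [0.5358 0.1242 0.1111] ext [0.021  0.0212 0.0114]
the job is handed in; nothing more can be done
None
```

I handed the job in at about 28 s: both pins are seated in their bores, and the arm holds the board by its batten, flat on the stand with the pencil line about 0.5 mm from the stand's edge; no verdict came back.

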